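Close and clamp the loaded film box

ROBOT

A 6-joint arm with a two-finger parallel gripper is mounted at the origin on a cart in front of the work surface, level with it; the furniture and walls round the work are solid. World frame = base frame: x ahead of the robot, y to its left, z up, the work surface at z = 0. Lengths are in mm, angles in rad, forces in N, time in s.
With the tool pointing down it reaches from about 350 to 975 mm from the base axis. Payload 7.1 kg.
Tool frame: the origin (TCP) lies between the finger pads; the fingertips stand 17 mm ahead of it and the grasp point (between the pads) lies 2 mm behind it (tip_reach is the y of the fingertips in the tool frame, in mm); y points along the fingers, x is the direction in which the jaws open and shut, and the axes are right-handed (so a half turn about y gives the same grasp; the last joint's range is limited). The gripper opens to 88 mm and grips with 3 to 60 N. Pads are 20 mm wide; open, the fingers measure 115 mm over their backs; the gripper's body (75 mm by 178 mm) begins 61 mm behind the grasp point.
Start: joints at [1.223, 0.423, 1.63, -0, 1.089, -0.019], TCP at [201.785, 591.513, 239.675] pointing down, gripper open.
Joint ranges: [-3, 3], [-0.9, 2.11], [0.09, 2.58], [-1.31, 4.45], [0.11, 2.69], [-2.54, 2.54]. Speed limits (rad/s): [2.39, 2.39, 3.01, 3.14, 3.14, 3.14].

INTERFACE

Orientations are given as a rotation vector (axis times angle).
In Python, from workcell import get_obs, get_image, camera_model, close_job, silhouettes, tip_of, tip_reach gives the robot as it stands. The module is installed in compiled form; this text tells all that it offers.
- The arm moves only by the tool arm_command, never from a script. Its argument "targets" is a list of rows, each a list of 4 numbers: the shift along the tool's x, y, z in mm, then the turn about the tool's y in rad. A call has 1 to 20 rows; each row shifts and turns the commanded pose from where the row before left it, along the tool's axes as they then stand; what a row does not reach is not made up. A row lasts 1/12 s, in which the tool goes at most 41.7 mm and 7.16 degrees, less where a joint would pass 70% of its speed; a pose out of reach is approached as far as the arm can. A call is refused whole if a number of a shift passes 41.7 or a number of a turn 0.125, either way. A call with a gripper value outside its range is refused whole. "gripper" is the opening in per cent of the stroke, from 0 (shut) to 100 (fully open), set as the call begins (left out, the last holds). The fingers move at their own pace and stop on an object; the grip force is fixed at half the most. Time passes only in rows, so rows that do not move let the fingers close. It gives the time, the measured TCP pose, the force and the opening at its end, in the units of the state.
- get_obs(): the state, without advancing time (a new reading comes with each control period).
- get_image(name): name is "side" or "top" or "wrist"; returns the picture (480x640x3 uint8, blue, green, red); there is no depth.
- camera_model(name): a dict with "mtx" (3x3 intrinsics, pixels), "dist" ([k1, k2, p1, p2, k3] as OpenCV has them; the pictures are not rectified), "position" and "orientation" of the camera in the world. Camera axes: x right, y up, looking along -z (the intrinsics and any distortion apply to the point x, -y, -z); pixel columns grow to the right and rows downward; lengths in mm; the calibration is good to about 2 mm. A picture is of the moment at which its call begins: read the wrist's pose just before it. camera_model takes no time and is no camera call; for the wrist camera it gives the pose at the moment of the call.
- close_job(): hands the job in, once; it reports no verdict.
Trained networks look in the newest picture that a camera, given by its name, has taken for a name from the list of things; names that differ only in an ending like _2 or _b are one class to them, and where a whole thing is asked for, a point or a joint stands for the part that bears it (a point fixed in the world has none). Each returns a list of dicts, best first, with "conf" (0 to 1); they miss things now and then, are a little off and sometimes report something else, mostly with a low value. They report only what shows in the picture. A call takes as long as a camera call.
- silhouettes(camera, thing): "pixels" (480x640 bool, what is visible of it) and "at" ([column, row] in pixels, amid what is visible of it).
- tip_of(camera, thing): "at" ([column, row] in pixels: a listed point, or the origin of a listed thing).
The state is a dict: "t": time; "qpos": joint angles; "qvel": joint speeds; "joint_torque": joint torques, N m; "ee_pos": TCP position; "orientation": TCP orientation; "ft_force": force on the tool from outside, world axes, zero at the start; "moment": the same for the moment, N m; "width": finger opening in mm.
Only numpy, scipy, OpenCV 4.12 (cv2) and the standard library are available. Lean on these libraries where they do the work, as an engineer would, in place of code of your own. Each camera call takes 0.05 s, during which the arm holds its last target. There are 200 camera calls.

TASK

The film box is loaded: close it. Tilt the lid so that its steel tongue goes under the keeper lip at the box's end first, lower the other end until the lid lies flat and fully home on the rim, then swing the clamp lever over until its sprung rubber foot presses on the lid with about 10 N (never over 25 N), and let go of it there. The height of the foot was screwed anew each time, so feel for it; leave the loupe, the bottle and the film can alone.

Things in the scene. Friction and masses are not known exactly. Their poses are not given: they have to be found in the camera images.
- film_box: Grey open box fixed to the table, 180 (x) x 140 (y) x 70 mm, walls 5 mm, two white film reels in it. Origin under its middle on the table; z up; rim at z = 70 mm. Steel keeper for the lid's tongue at its -x end (towards the robot); clamp on its +y side.
- keeper_slot (a point): Middle of the keeper slot's back, at the level of its ledge and of the rim (box frame x = -106, z = 70 mm). The ledge runs from there 16 mm in +x to the box wall. Over it a steel lip from x = -112 to -93 mm, underside z = 82, top 87 mm; slot 12 mm high; cheeks at y = -44 and +44 mm.
- lid: Loose lid, 0.2 to 0.4 kg: blue plate x -89 to +87, y +-69, z 22 to 28 mm; below it a black skirt 22 mm deep (outside 156 x 124 mm) goes inside the box. Origin mid skirt, at its lower edge. Home: origin 48 mm above film_box's, same x, y (a few mm of play) and yaw. Flat it cannot enter: tongue under the lip first, +x end raised 12 to 20 degrees, skirt inside the box, then lower the +x end.
- lid_tongue (a point): Middle of the lower edge of the tip of the lid's steel tongue, at lid x = -103, y = 0, z = 22 mm. The tongue is 80 mm wide (y), 6 mm thick, level with the plate, and juts 14 mm from it.
- lid_handle (a point): Middle of the top of the black rib handle on the lid (lid x = -10, y = 0, z = 56 mm). The rib is 14 mm thick (x), 80 mm long (y), 28 mm high above the plate.
- clamp: Dark steel clamp post on the +y side of the film box, carrying the lever, spindle and foot. Origin on the table under the lever's hinge, axes as the box's. The hinge lies along x, 127 mm above the table, at x = 35, y = 96 mm in the box frame. 65 mm from the hinge the lever carries a spindle square to it (pointing down when the lever is level) with a sprung rubber foot 22 mm across.
- clamp_lever (a joint): Lever angle, rad: 0 upright, negative leaning away from the box (open, start), growing as it swings over the lid; 1.57 level. Stiff, stays where left: 1.0 N m moves it (9 N at the grip, always). Foot ends 44 to 58 mm from the lever's midline (differs each time), spring 1.5 N/mm, travel 16 mm. It meets the seated lid at 1.45 to 1.70 rad; 10 N on the foot adds 5.8 N at the grip.
- lever_grip (a point): Middle of the red bar grip of the clamp lever, 14 mm thick, 58 mm long along the box's x axis, 112 mm from the hinge and 40 mm to +x of the lever's middle plane.
- loupe: Bystander: black and white loupe, 47 mm wide, 42 mm high, origin under it.
- bottle: Bystander: brown bottle with white cap, 43 mm wide, 82 mm high, origin under it.
- film_can: Bystander: film can with grey cap, 34 mm wide, 51 mm high, origin under it.

How it is judged (in metres and radians):
On the way:
1. the lid lies flat and fully home on the box, its tongue under the keeper lip, not yet clamped (x of lid in the frame of film_box between -0.007 and 0.009 m and y of lid in the frame of film_box between -0.006 and 0.006 m and z of lid in the frame of film_box between 0.044 and 0.0515 m and angle between lid's own z axis and vertical below 0.035 rad and angle between the x axis of lid and the x axis of film_box, either way round below 0.08 rad and contact force between clamp and lid below 1 N), for 0.2 s.
At the end, for the whole second after the job is handed in: The lid is home on the box (origin within -7 to +9 mm in x, 6 mm in y and 44 to 51.5 mm in z of the box's, level within 2 degrees, yaw within 4.5 degrees) and the clamp's foot presses on it with 5 to 15 N, lid and lever at rest (x of lid in the frame of film_box between -0.007 and 0.009 m and y of lid in the frame of film_box between -0.006 and 0.006 m and z of lid in the frame of film_box between 0.044 and 0.0515 m and angle between lid's own z axis and vertical below 0.035 rad and angle between the x axis of lid and the x axis of film_box, either way round below 0.08 rad and contact force between clamp and lid between 5 and 15 N and linear speed of lid below 0.01 m/s and velocity of joint clamp_lever between -0.05 and 0.05 rad/s); the robot touches nothing.
It fails at once if the clamp presses on the lid with more than 25 N (contact force between clamp and lid above 25 N).
It fails at once if the loupe is moved by more than 25 mm (distance of loupe from where it was at the start of the episode above 0.025 m).
It fails at once if the bottle is moved by more than 25 mm (distance of bottle from where it was at the start of the episode above 0.025 m).
It fails at once if the film can is moved by more than 25 mm (distance of film_can from where it was at the start of the episode above 0.025 m).
It also fails if it takes over 72 s, if anything falls off the work surface, if the arm or the gripper's body presses on something with over 40 N, if the wrist force passes 120 N, or if a joint passes its speed limit or range.

## Working session

There is one attempt and no reset: what is moved stays moved. The work goes in short steps, Python scripts to look and compute and a tool call to move; the robot and the scene stay as the last step left them, time stands still between calls to the robot, and variables do not carry over. Pictures are saved under pics/ and viewed, about 8 in all and at most 12, crops included, and the job is handed in when it is done.

Besides the shell and the picture viewer there is one more tool, called after ">>>" in YAML: its name, and indented under it one key for each argument. arm_command: Moves the arm, as the interface text tells. Its arguments: {"type":"object","properties":{"targets":{"type":"array","items":{"type":"array","items":{"type":"number"}}},"gripper":{"type":"number"}},"required":["targets"]}

```bash
mkdir -p pics; ls
cat > h.py <<'E'
import numpy as np, cv2
from workcell import *
from scipy.spatial.transform import Rotation as R
def cam(n):
    c=camera_model(n); o=np.array(c["orientation"],float)
    Rm=R.from_rotvec(o).as_matrix() if o.size==3 else (o if o.shape==(3,3) else R.from_quat(o).as_matrix())
    return np.array(c["mtx"],float),np.array(c["dist"],float),np.array(c["position"],float),Rm
def ray(n,px,c=None):
    K,d,p,Rm=c or cam(n)
    u=cv2.undistortPoints(np.array([[px]],float),K,d)[0,0]
    v=Rm@np.array([u[0],-u[1],-1]); return p,v/np.linalg.norm(v)
def atz(n,px,z,c=None):
    p,v=ray(n,px,c); return p+v*(z-p[2])/v[2]
def tri(rays):
    A=np.zeros((3,3));b=np.zeros(3)
    for p,v in rays:
        M=np.eye(3)-np.outer(v,v);A+=M;b+=M@p
    x=np.linalg.solve(A,b); return x,[np.linalg.norm((np.eye(3)-np.outer(v,v))@(x-p)) for p,v in rays]
def proj(n,X,c=None):
    K,d,p,Rm=c or cam(n)
    q=(np.atleast_2d(X)-p)@Rm; q=q*[1,-1,-1]
    return cv2.projectPoints(q,np.zeros(3),np.zeros(3),K,d)[0][:,0]
E
python3 - <<'E'
from h import *
np.set_printoptions(precision=1,suppress=True)
o=get_obs();print(o["ee_pos"],o["orientation"],R.from_rotvec(o["orientation"]).as_matrix(),o["width"],o["ft_force"],tip_reach if not callable(tip_reach) else tip_reach())
ims=[]
for n in ("side","top"):
    c=camera_model(n);print(n,c["position"],c["orientation"],c["mtx"])
    im=get_image(n);cv2.imwrite(f"pics/{n}0.png",im)
    for t in ("film_box","keeper_slot","lid","lid_tongue","lid_handle","clamp","lever_grip","loupe","bottle","film_can"):
        r=tip_of(n,t);print(n,t,[(np.array(x["at"]),round(x["conf"],2)) for x in r[:2]])
E
```

```text
pics
[201.6 591.  238.9] [-1.3 -1.   1. ] [[ 0.3 -0.  -0.9]
 [ 0.9 -0.   0.3]
 [-0.  -1.   0. ]] 87.57472058845583 [ 0.2 -0.9  0.3] 17.0
side [ 207.  -851.5  698. ] [ 0.9 -0.2 -0.5] [[473.5   0.  317.4]
 [  0.  473.5 240.9]
 [  0.    0.    1. ]]
side film_box [(array([286. , 291.9]), 0.55)]
side keeper_slot [(array([237.7, 283.3]), 0.66)]
side lid [(array([330.4, 404. ]), 0.61)]
side lid_tongue [(array([288.8, 431.9]), 0.79)]
side lid_handle [(array([329. , 388.2]), 0.56)]
side clamp []
side lever_grip [(array([282.9, 172.9]), 0.59)]
side loupe [(array([431.3, 339.3]), 0.66)]
side bottle [(array([381.1, 287.1]), 0.76)]
side film_can [(array([405.6, 304.9]), 0.85)]
top [ 487.7 -186.9 1221.8] [ 0.  -0.  -1.6] [[469.9   0.  323.6]
 [  0.  469.9 241.7]
 [  0.    0.    1. ]]
top film_box [(array([299.4, 259.6]), 0.57)]
top keeper_slot [(array([293.1, 302.4]), 0.81)]
top lid [(array([408.6, 283.5]), 0.62)]
top lid_tongue [(array([424.8, 322.3]), 0.91)]
top lid_handle [(array([412.8, 282.2]), 0.8)]
top clamp [(array([259.6, 243.2]), 0.66)]
top lever_grip [(array([216.4, 222.9]), 0.63)]
top loupe [(array([399.4, 187.5]), 0.66)]
top bottle [(array([328.4, 190.1]), 0.69)]
top film_can [(array([359.7, 184.5]), 0.51)]
```

Run:
```python
from h import *
np.set_printoptions(precision=1,suppress=True)
P={"film_box":((286,291.9),(299.4,259.6)),"keeper":((237.7,283.3),(293.1,302.4)),"lid":((330.4,404),(408.6,283.5)),"tongue":((288.8,431.9),(424.8,322.3)),"handle":((329,388.2),(412.8,282.2)),"grip":((282.9,172.9),(216.4,222.9)),"loupe":((431.3,339.3),(399.4,187.5)),"bottle":((381.1,287.1),(328.4,190.1)),"can":((405.6,304.9),(359.7,184.5))}
Z=dict(film_box=0,keeper=70,lid=0,tongue=22,handle=56,loupe=0,bottle=0,can=0)
for k,(s,t) in P.items():
    x,e=tri([ray("side",s),ray("top",t)]); print(k,x,e,*( [atz("side",s,Z[k])[:2],atz("top",t,Z[k])[:2]] if k in Z else []))
print("clamp",atz("top",(259.6,243.2),0))
a=cv2.imread("pics/side0.png");b=cv2.imread("pics/top0.png")
cv2.imwrite("pics/t0.png",cv2.resize(b[120:420,150:550],(800,600),interpolation=3))
```

```text
film_box [ 504.5 -123.7    7.3] [np.float64(2.532233036497093), np.float64(2.532233036496983)] [ 505.3 -115. ] [ 507.  -124.3]
keeper [ 400.7 -113.7   66.4] [np.float64(0.5953386208132432), np.float64(0.5953386208132493)] [ 399.  -117.7] [ 401.5 -114.1]
lid [ 451.1 -410.8   -9.1] [np.float64(2.928275958883765), np.float64(2.9282759588837863)] [ 450.6 -417.6] [ 448.7 -407.8]
tongue [ 355.6 -445.8   23.4] [np.float64(3.3948555983455173), np.float64(3.394855598345614)] [ 359.1 -446.3] [ 352.3 -444.8]
handle [ 452.3 -411.4   35.8] [np.float64(1.0710355384733907), np.float64(1.071035538473371)] [ 443.8 -424.5] [ 453.8 -408.1]
grip [581.9  46.6 202.4] [np.float64(0.6291582123154085), np.float64(0.6291582123153375)]
loupe [ 698.1 -382.6    1.6] [np.float64(0.48823782598556176), np.float64(0.48823782598562077)] [ 698.8 -381.4] [ 698.8 -383.1]
bottle [ 694.5 -200.1   -0.1] [np.float64(5.339631845194205), np.float64(5.339631845194046)] [ 699.5 -202.1] [ 689.8 -197.4]
can [ 706.5 -280.     6. ] [np.float64(2.326944101220215), np.float64(2.32694410122013)] [ 713.1 -275.9] [ 705.5 -279.2]
clamp [548.3 -20.1   0. ]
```

View pics/t0.png

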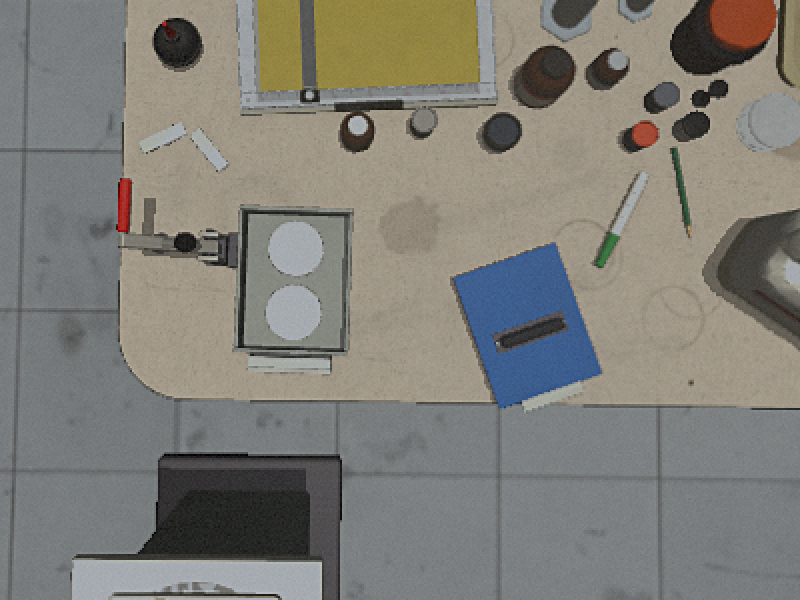

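View pics/side0.png

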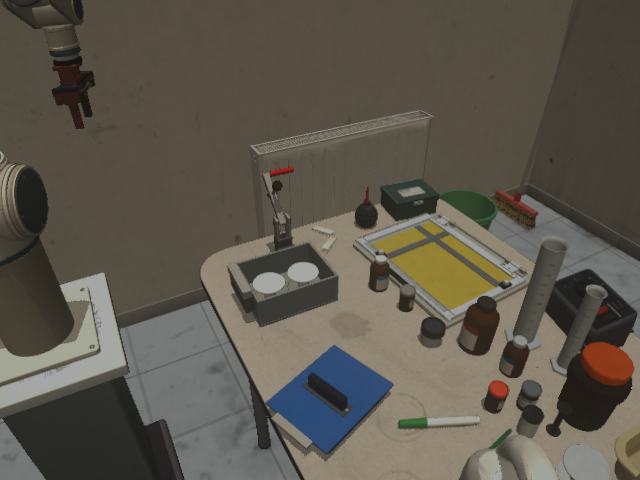

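The top view (crop at 2x, offset 150,120) shows the box with its rim corners near crop (240,206), (352,210), (347,354) and (234,350). The keeper is at the bottom, and the clamp on the left leans away with its red grip at (124,205). The lid has its handle at (530,332) and tongue at (552,397), and its yaw is about +0.35 rad. The side view agrees.

The tool always points down, so I plan to grip the rib by its two ends. The lid can then pitch between the pads, and I can tilt it by pressing its +x end on the keeper lip.

```bash
cat >> h.py <<'E'
def psi_of(o): 
    M=R.from_rotvec(o["orientation"]).as_matrix(); return np.arctan2(M[1,0],M[0,0])
def plan(wps,vmax=40,wmax=.12,start=None,q=1):
    """wps: list of (x,y,z,psi); prints rows"""
    o=get_obs(); p=np.array(o["ee_pos"],float); a=psi_of(o)
    if start is not None: p=np.array(start[:3],float);a=start[3]
    rows=[]
    for w in wps:
        t=np.array(w[:3],float); n=int(max(1,np.ceil(np.linalg.norm(t-p)/vmax-.01),np.ceil(abs(w[3]-a)/wmax-.01)))
        p0,a0=p.copy(),a
        for i in range(1,n+1):
            M=np.array([[np.cos(a),0,-np.sin(a)],[np.sin(a),0,np.cos(a)],[0,-1,0]])
            s=np.round(M.T@(p0+(t-p0)*i/n-p)/q)*q; g=round(-(a0+(w[3]-a0)*i/n-a),3)
            p=p+M@s; a-=g; rows.append([float(round(v,1)) for v in s]+[float(g)])
    print(len(rows),rows); print("end",p.round(1),round(a,3))
E
python3 - <<'E'
from h import *
np.set_printoptions(precision=2,suppress=True)
o=get_obs();M=R.from_rotvec(o["orientation"]).as_matrix();print(M,psi_of(o))
c=[(240,206),(352,210),(347,354),(234,350)]
X=np.array([atz("top",(150+(u-.5)/2,120+(v-.5)/2),70) for u,v in c]);print(X,X.mean(0))
print([np.arctan2(*(X[i]-X[j])[[1,0]]) for i,j in((0,3),(1,2))],[np.arctan2(*(X[i]-X[j])[[1,0]])-np.pi/2 for i,j in((0,1),(3,2))])
plan([(330,430,380,.6),(455,-110,400,-1.3)])
E
```

```text
[[ 0.32 -0.   -0.95]
 [ 0.95  0.    0.32]
 [-0.   -1.    0.  ]] 1.2420367279683084
[[ 595.5   -53.58   70.  ]
 [ 592.3  -191.32   70.  ]
 [ 416.08 -187.38   70.  ]
 [ 419.28  -49.62   70.  ]] [ 505.79 -120.48   70.  ]
[np.float64(-0.022476104877121365), np.float64(-0.022378140589813897)] [np.float64(-0.02318526468476456), np.float64(-0.02320096238139424)]
23 [[-16.0, -20.0, -25.0, 0.092], [-14.0, -20.0, -26.0, 0.091], [-11.0, -20.0, -27.0, 0.092], [-8.0, -20.0, -28.0, 0.092], [-6.0, -20.0, -29.0, 0.092], [-3.0, -20.0, -29.0, 0.091], [-1.0, -20.0, -30.0, 0.092], [-13.0, -1.0, -32.0, 0.119], [-8.0, -2.0, -34.0, 0.119], [-5.0, -1.0, -34.0, 0.118], [-1.0, -1.0, -35.0, 0.119], [4.0, -1.0, -34.0, 0.119], [8.0, -2.0, -34.0, 0.119], [11.0, -1.0, -33.0, 0.118], [15.0, -1.0, -31.0, 0.119], [19.0, -1.0, -29.0, 0.119], [23.0, -2.0, -26.0, 0.119], [25.0, -1.0, -24.0, 0.118], [28.0, -1.0, -21.0, 0.119], [30.0, -2.0, -17.0, 0.119], [32.0, -1.0, -13.0, 0.119], [33.0, -1.0, -10.0, 0.118], [34.0, -1.0, -6.0, 0.119]]
end [ 454.7 -110.   399.7] -1.3
```

>>> arm_command:
  targets:
    - [-16, -20, -25, 0.092]
    - [-14, -20, -26, 0.091]
    - [-11, -20, -27, 0.092]
    - [-8, -20, -28, 0.092]
    - [-6, -20, -29, 0.092]
    - [-3, -20, -29, 0.091]
    - [-1, -20, -30, 0.092]
    - [-13, -1, -32, 0.119]
    - [-8, -2, -34, 0.119]
    - [-5, -1, -34, 0.118]
    - [-1, -1, -35, 0.119]
    - [4, -1, -34, 0.119]
    - [8, -2, -34, 0.119]
    - [11, -1, -33, 0.118]
    - [15, -1, -31, 0.119]
    - [19, -1, -29, 0.119]
    - [23, -2, -26, 0.119]
    - [25, -1, -24, 0.118]
    - [28, -1, -21, 0.119]
    - [30, -2, -17, 0.119]
  gripper: 100

```text
t: 2.77
ee_pos: [431.6, -10.9, 396.9]
orientation: [-1.44, 0.741, -0.741]
ft_force: [0.8, 0.5, 0.7]
width: 87.5
```

>>> arm_command:
  targets:
    - [32, -1, -13, 0.119]
    - [33, -1, -10, 0.118]
    - [34, -1, -6, 0.119]
    - [0, 0, 0, 0]
    - [0, 0, 0, 0]

```text
t: 3.18
ee_pos: [454.6, -111.5, 399.5]
orientation: [-1.324, 1.01, -1.009]
ft_force: [-0.4, -0.3, 0.4]
width: 88.1
```

Run:
```python
from h import *
np.set_printoptions(precision=2,suppress=True)
o=get_obs();print(o["ee_pos"],psi_of(o),o["t"],o["qpos"])
c=cam("wrist");im=get_image("wrist");cv2.imwrite("pics/w0.png",im);print(c[2],c[3][:,2])
np.save("w0.npy",np.array(c,dtype=object),allow_pickle=True)
for t in ("keeper_slot","film_box","clamp","lever_grip"):
    r=tip_of("wrist",t);print(t,[(x["at"],x["conf"]) for x in r[:1]])
plan([(453,-411,300,-1.22)])
```

```text
[ 454.65 -111.47  399.53] -1.3027779650131865 3.1833 [-0.27  0.02  1.77  0.    1.35  1.04]
[521.42 -93.38 543.45] [0.25 0.07 0.97]
keeper_slot [([318.7, 238.4], 0.96)]
film_box [([338.5, 161.6], 0.81)]
clamp [([287.4, 117.6], 0.8)]
lever_grip [([189.8, 37.7], 0.92)]
8 [[36.0, 12.0, -10.0, -0.01], [36.0, 13.0, -11.0, -0.009], [37.0, 12.0, -11.0, -0.01], [36.0, 13.0, -12.0, -0.01], [35.0, 12.0, -11.0, -0.01], [36.0, 13.0, -12.0, -0.009], [36.0, 12.0, -13.0, -0.01], [35.0, 13.0, -13.0, -0.01]]
end [ 452.6 -410.8  299.8] -1.22
```

View pics/w0.png

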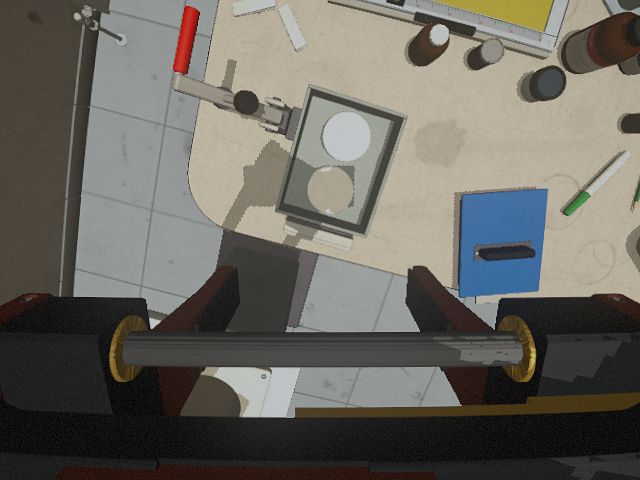

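The wrist view shows the box's outer rim corners near (310,86), (406,117), (368,237) and (277,211), the keeper at (319,238), the clamp foot at (245,102) and the grip at (190,38). The lid is at (503,243).

Run:
```python
from h import *
np.set_printoptions(precision=2,suppress=True)
c=tuple(np.load("w0.npy",allow_pickle=True))
X=np.array([atz("wrist",p,70,c) for p in((310,86),(406,117),(368,237),(277,211))]);print(X,X.mean(0))
print([np.arctan2(*(X[i]-X[j])[[1,0]]) for i,j in((0,3),(1,2))],[np.arctan2(*(X[i]-X[j])[[1,0]])-np.pi/2 for i,j in((0,1),(3,2))])
print(atz("wrist",(318.7,238.4),70,c),tri([ray("wrist",(189.8,37.7),c),ray("side",(282.9,172.9)),ray("top",(216.4,222.9))]))
g=cv2.cvtColor(cv2.imread("pics/w0.png"),6)
```

```text
[[ 593.81  -56.94   70.  ]
 [ 590.41 -191.54   70.  ]
 [ 416.94 -191.35   70.  ]
 [ 419.49  -53.92   70.  ]] [ 505.16 -123.44   70.  ]
[np.float64(-0.017302714194756822), np.float64(-0.0010852229843368426)] [np.float64(-0.025273546474583686), np.float64(-0.018524478591077864)]
[ 395.9  -122.27   70.  ] (array([583.58,  49.12, 201.92]), [np.float64(3.6419943837134885), np.float64(0.8941525220438906), np.float64(3.0406861049848954)])
```

>>> arm_command:
  targets:
    - [36, 12, -10, -0.01]
    - [36, 13, -11, -0.01]
    - [37, 12, -11, -0.01]
    - [36, 13, -12, -0.01]
    - [35, 12, -11, -0.01]
    - [36, 13, -12, -0.01]
    - [36, 12, -13, -0.01]
    - [35, 13, -13, -0.01]
    - [0, 0, 0, 0]
    - [0, 0, 0, 0]

```text
t: 4.27
ee_pos: [452.2, -412.1, 298.3]
orientation: [-1.354, 0.949, -0.946]
ft_force: [-1.3, 0.9, -0.1]
width: 87.8
```

Run:
```python
from h import *
np.set_printoptions(precision=2,suppress=True)
o=get_obs();print(o["ee_pos"],psi_of(o),o["t"],o["qpos"])
c=cam("wrist");im=get_image("wrist");cv2.imwrite("pics/w1.png",im)
np.save("w1.npy",np.array(c,dtype=object),allow_pickle=True)
for t,z in (("lid_handle",56),("lid_tongue",22),("lid",0)):
    r=tip_of("wrist",t);print(t,[(x["at"],x["conf"],atz("wrist",x["at"],z,c)) for x in r[:1]])
```

```text
[ 452.2  -412.06  298.32] -1.2207180113713094 4.2667 [-0.76  0.35  1.6   0.    1.19  0.46]
lid_handle [([326.7, 215.6], 0.92, array([ 446.1 , -419.47,   56.  ]))]
lid_tongue [([326.6, 281.3], 0.92, array([ 355.23, -453.08,   22.  ]))]
lid [([327.3, 201.2], 0.72, array([ 454.34, -417.96,    0.  ]))]
```

View pics/w1.png

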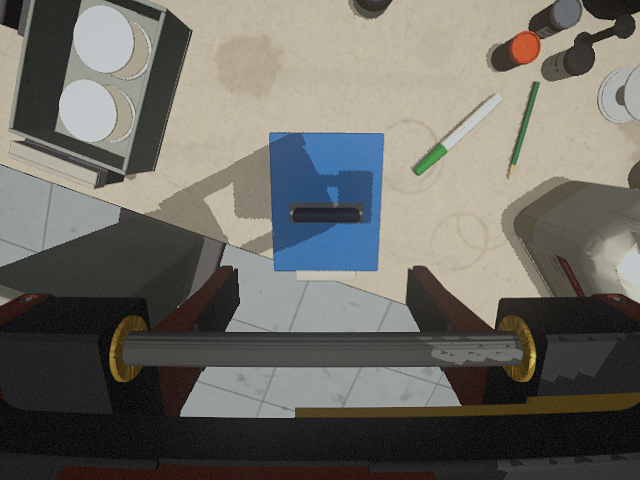

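The wrist view shows the lid nearly square to the tool. Its plate corners are at (270,133), (384,133), (378,271) and (274,271), and the rib runs from (291,214) to (362,214). I'll cross-check this with the top view.

Run:
```python
from h import *
np.set_printoptions(precision=2,suppress=True)
c=tuple(np.load("w1.npy",allow_pickle=True))
def rep(X,n):
    # order: +x+y,+x-y,-x-y,-x+y
    m=X.mean(0); ux=(X[0]+X[1]-X[2]-X[3]);yaw=np.arctan2(ux[1],ux[0]); uy=X[0]+X[3]-X[1]-X[2]; y2=np.arctan2(uy[1],uy[0])-np.pi/2
    h=m[:2]+np.array([np.cos(yaw),np.sin(yaw)])*-9
    print(n,"centre",m,"yaw",yaw,y2,"len",np.linalg.norm(ux)/2,np.linalg.norm(uy)/2,"handle",h)
rep(np.array([atz("wrist",p,28,c) for p in((270,133),(384,133),(378,271),(274,271))]),"w")
rep(np.array([atz("top",(150+(u-.5)/2,120+(v-.5)/2),28) for u,v in((452,278),(556,243),(602,373),(500,407))]),"t")
im=get_image("top");cv2.imwrite("pics/top1.png",im)
r=tip_of("top","lid_handle");print(r[0]["at"],atz("top",r[0]["at"],56))
r=tip_of("side","lid_handle")
print(c[2],c[0][0,0],get_obs()["ee_pos"]-c[2], c[3].T@(get_obs()["ee_pos"]-c[2]), proj("wrist",[get_obs()["ee_pos"]],c))
```

```text
w centre [ 452.97 -416.99   28.  ] yaw 0.34421355948683213 0.34872183888228947 len 174.37642429020983 136.27154748825112 handle [ 444.5  -420.03]
t centre [ 453.02 -414.97   28.  ] yaw 0.35098913240742236 0.33509032050724796 len 172.83150382295472 137.4909841080759 handle [ 444.56 -418.07]
[415.5, 283.6] [ 450.5  -414.72   56.  ]
[ 517.42 -388.76  442.19] 335.0170694565572 [ -64.51  -22.06 -141.59] [  -1.01  -29.64 -154.33] [[320.03 300.23]]
```

Run:
```python
from h import *
plan([(445.5,-418.5,110,-1.226)])
```

```text
5 [[1.0, 38.0, -2.0, 0.002], [1.0, 38.0, -2.0, 0.001], [1.0, 38.0, -2.0, 0.002], [1.0, 38.0, -2.0, 0.001], [1.0, 39.0, -2.0, 0.002]]
end [ 445.2 -418.9  109.6] -1.226
```

>>> arm_command:
  targets:
    - [1, 38, -2, 0.002]
    - [1, 38, -2, 0.001]
    - [1, 38, -2, 0.002]
    - [1, 38, -2, 0.001]
    - [0, 39, -1, 0.002]
    - [0, 0, 0, 0]
    - [0, 0, 0, 0]

```text
t: 5.2
ee_pos: [444.6, -417.4, 107.6]
orientation: [-1.352, 0.956, -0.949]
ft_force: [-0.2, -0.6, 1.0]
width: 87.5
```

Run:
```python
from h import *
np.set_printoptions(precision=2,suppress=True)
o=get_obs();print(o["ee_pos"],psi_of(o),o["t"])
c=cam("wrist");im=get_image("wrist");cv2.imwrite("pics/w2.png",im)
np.save("w2.npy",np.array(c,dtype=object),allow_pickle=True)
p=o["ee_pos"];a=psi_of(o);ux=np.array([np.cos(a),np.sin(a),0]);uz=np.array([-np.sin(a),np.cos(a),0])
for t,z in (("lid_handle",56),("lid_tongue",22)):
    for x in tip_of("wrist",t)[:1]:
        X=atz("wrist",x["at"],z,c);print(t,x["at"],x["conf"],X,"tool dx,dz",(X-p)@ux,(X-p)@uz)
q=np.array([p[0],p[1],56]);print(proj("wrist",[q,q+40*ux,q-40*ux,q+7*uz,q-7*uz],c))
```

```text
[ 444.57 -417.4   107.64] -1.2274099028251446 5.2
lid_handle [324.7, 263.5] 0.62 [ 444.96 -418.82   56.  ] tool dx,dz 1.4639008581771396 -0.11797266949145548
[[322.33 263.32]
 [387.07 263.24]
 [257.68 263.31]
 [322.31 252.51]
 [322.35 273.94]]
```

View pics/w2.png

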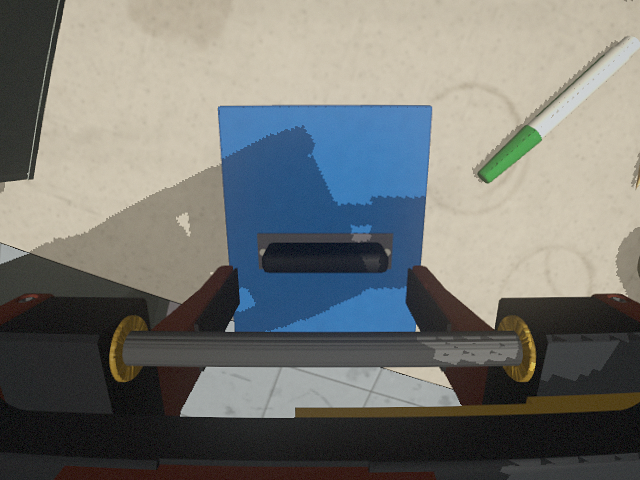

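The rib spans columns 260 to 389, so the tool is about 1.4 mm off along its x and otherwise centred. I'll descend and grip the rib ends.

>>> arm_command:
  targets:
    - [1, 20, 0, 0]
    - [0, 20, 0, 0]
    - [0, 13, 0, 0]
    - [0, 4, 0, 0]
    - [0, 0, 0, 0]
    - [0, 0, 0, 0]

```text
t: 5.85
ee_pos: [446.3, -420.2, 53.0]
orientation: [-1.352, 0.952, -0.955]
ft_force: [-0.0, -0.4, -0.0]
width: 87.6
```

>>> arm_command:
  targets:
    - [0, 0, 0, 0]
    - [0, 0, 0, 0]
    - [0, 0, 0, 0]
    - [0, 0, 0, 0]
    - [0, 0, 0, 0]
    - [0, 0, 0, 0]
  gripper: 0

```text
t: 6.35
ee_pos: [446.0, -419.9, 52.9]
orientation: [-1.352, 0.952, -0.954]
ft_force: [-1.7, 1.5, 6.3]
width: 79.6
```

Gripped at 79.6 mm. I'll lift and then turn the lid so its +x end points at the box's -y wall. Pressing that end on the wall's rim will pitch it.

>>> arm_command:
  targets:
    - [0, -10, 0, 0]
    - [0, -25, 0, 0]
    - [0, -30, 0, 0]
    - [0, -30, 0, 0]
    - [0, -22, 0, 0]
    - [0, 0, 0, 0]

```text
t: 6.85
ee_pos: [447.6, -421.7, 174.1]
orientation: [-1.354, 0.946, -0.96]
ft_force: [0.8, -1.2, -3.3]
width: 79.5
```

Run:
```python
from h import *
o=get_obs();print(o["ee_pos"],psi_of(o),o["t"],o["ft_force"],o["width"],o["moment"])
plan([(502,-292,172,-.022)])
```

```text
[ 447.62957993 -421.67144143  174.07535606] -1.2280735061635635 6.85 [ 0.83489971 -1.18575526 -3.32737837] 79.529011239116 [-0.13896484  0.10015854 -0.07674935]
11 [[-9.0, 0.0, 9.0, -0.11], [-9.0, 0.0, 9.0, -0.109], [-7.0, 1.0, 11.0, -0.11], [-6.0, -0.0, 11.0, -0.11], [-5.0, -0.0, 12.0, -0.109], [-4.0, 0.0, 12.0, -0.11], [-2.0, 0.0, 13.0, -0.11], [-1.0, 1.0, 12.0, -0.109], [1.0, -0.0, 13.0, -0.11], [2.0, -0.0, 13.0, -0.109], [3.0, 0.0, 12.0, -0.11]]
end [ 501.9 -292.2  172.1] -0.022
```

>>> arm_command:
  targets:
    - [-9, 0, 9, -0.11]
    - [-9, 0, 9, -0.11]
    - [-7, 1, 11, -0.11]
    - [-6, 0, 11, -0.11]
    - [-5, 0, 12, -0.11]
    - [-4, 0, 12, -0.11]
    - [-2, 0, 13, -0.11]
    - [-1, 1, 12, -0.11]
    - [1, 0, 13, -0.11]
    - [2, 0, 13, -0.11]
    - [3, 0, 12, -0.106]
    - [0, 0, 0, 0]
    - [0, 0, 0, 0]

```text
t: 7.93
ee_pos: [499.2, -289.5, 165.7]
orientation: [-1.57, 0.02, -0.017]
ft_force: [-0.0, -1.8, -4.2]
width: 79.9
```

Run:
```python
from h import *
np.set_printoptions(precision=2,suppress=True)
o=get_obs();print(o["ee_pos"],psi_of(o),o["t"],o["ft_force"],o["width"])
im=get_image("side");cv2.imwrite("pics/s2.png",im[180:420,200:520]);
cv2.imwrite("pics/s2.png",cv2.resize(im[200:380,180:420],(800,600),interpolation=2))
for t in ("lid_tongue","lid_handle","lid"):
    print(t,[(x["at"],x["conf"]) for x in tip_of("side",t)[:1]])
get_image("top")
for t in ("lid_tongue","lid_handle","lid"):
    print(t,[(x["at"],x["conf"]) for x in tip_of("top",t)[:1]])
```

```text
[ 499.18 -289.47  165.73] -0.023440581829601854 7.9333 [-0.05 -1.81 -4.19] 79.91809314765013
lid_tongue [([345.9, 325.5], 0.55)]
lid_handle [([323.0, 280.8], 0.79)]
lid [([317.6, 302.5], 0.85)]
lid_tongue [([301.2, 256.9], 0.6)]
lid_handle []
lid [([362.7, 264.0], 0.62)]
```

View pics/s2.png

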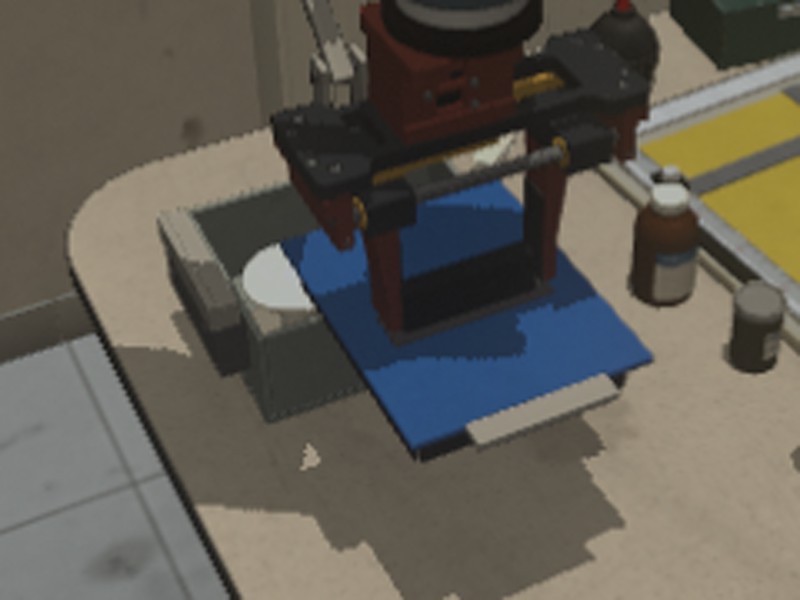

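The side view shows the lid held level by its rib ends, tongue towards the camera, with its +x end over the near box wall. Now I'll press that end on the rim to pitch it.

>>> arm_command:
  targets:
    - [2, 10, 5, 0]
    - [1, 12, 5, 0]
    - [0, 12, 4, 0]
    - [0, 6, 0, 0]
    - [0, 4, 0, 0]
    - [0, 0, 0, 0]

```text
t: 8.83
ee_pos: [502.7, -276.0, 121.8]
orientation: [-1.57, 0.018, -0.016]
ft_force: [-0.2, 0.1, -2.6]
width: 79.9
```

>>> arm_command:
  targets:
    - [0, 4, -1, 0]
    - [0, 4, -1, 0]
    - [0, 4, -2, 0]
    - [0, 0, 0, 0]

```text
t: 9.17
ee_pos: [503.3, -281.0, 110.6]
orientation: [-1.571, 0.017, -0.019]
ft_force: [0.6, -2.9, 0.0]
width: 80.2
```

>>> arm_command:
  targets:
    - [0, 4, -1, 0]
    - [0, 4, -2, 0]
    - [0, 4, -1, 0]
    - [0, 2, -1, 0]
    - [0, 0, 0, 0]
    - [0, 0, 0, 0]

```text
t: 9.67
ee_pos: [502.6, -285.0, 96.3]
orientation: [-1.57, 0.018, -0.017]
ft_force: [0.5, -0.5, -2.2]
width: 79.7
```

Run:
```python
from h import *
np.set_printoptions(precision=2,suppress=True)
o=get_obs();print(o["ee_pos"],psi_of(o),o["t"],o["ft_force"],o["width"])
im=get_image("side")
cv2.imwrite("pics/s3.png",cv2.resize(im[200:380,180:420],(800,600),interpolation=2))
for t in ("lid_tongue","lid_handle","lid"):
    print(t,[(x["at"],x["conf"]) for x in tip_of("side",t)[:1]])
# predict tongue tip (middle lower edge) px for theta
p=np.array(o["ee_pos"]);piv=p-[0,0,7];f=np.array([.0225,1,0])
for d in (0,4,8,12,16,20):
    t=np.radians(d)
    def L(x,z): 
        dx,dz=x+10,z-46; return piv+f*(dx*np.cos(t)-dz*np.sin(t))+np.array([0,0,1])*(dx*np.sin(t)+dz*np.cos(t))
    print(d,proj("side",[L(-103,22)])[0],proj("side",[L(-89,28)+[69,0,0],L(-89,28)-[69,0,0],L(87,28)-[69,0,0]]).ravel())
```

```text
[ 502.63 -285.01   96.32] -0.02216256613032906 9.6667 [ 0.53 -0.47 -2.17] 79.67506819380263
lid_tongue [([341.9, 357.4], 0.67)]
lid_handle [([324.8, 310.4], 0.87)]
lid [([314.0, 321.3], 0.78)]
0 [344.73 352.83] [374.04 331.36 305.71 359.58 267.52 297.48]
4 [344.12 354.56] [373.43 332.95 305.43 361.11 267.07 294.58]
8 [343.39 356.04] [372.73 334.35 305.07 362.43 266.7  291.78]
12 [342.56 357.26] [371.93 335.55 304.61 363.54 266.42 289.1 ]
16 [341.63 358.23] [371.05 336.54 304.07 364.42 266.23 286.54]
20 [340.61 358.94] [370.08 337.34 303.45 365.08 266.13 284.12]
```

View pics/s3.png

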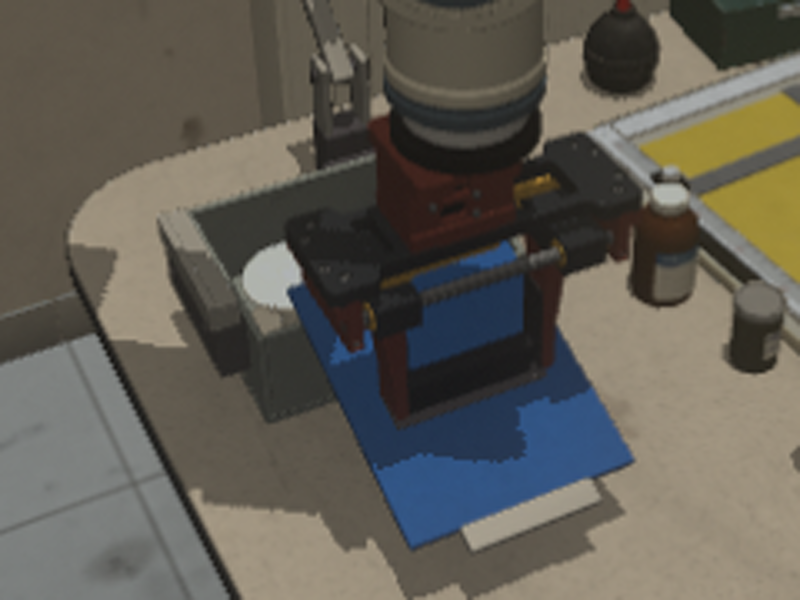

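The lid is tilted. Its plate corners at full-image (303.6,364.1) and (266.7,286.4) match the model at 16°. I'll lift, turn it back and go above the box.

Run:
```python
from h import *
plan([(502,-285,172,-.022),(504.5,-122,172,-1.593)])
```

```text
16 [[-0.0, -38.0, -0.0, 0.0], [-1.0, -37.0, -0.0, 0.0], [-0.0, -0.0, 12.0, 0.112], [-1.0, -0.0, 11.0, 0.112], [-3.0, -0.0, 11.0, 0.113], [-4.0, -0.0, 11.0, 0.112], [-5.0, -0.0, 11.0, 0.112], [-6.0, -0.0, 10.0, 0.112], [-8.0, -0.0, 9.0, 0.113], [-8.0, -0.0, 8.0, 0.112], [-9.0, -0.0, 7.0, 0.112], [-10.0, -0.0, 6.0, 0.112], [-10.0, -0.0, 5.0, 0.112], [-11.0, -0.0, 4.0, 0.113], [-12.0, -0.0, 3.0, 0.112], [-11.0, -0.0, 1.0, 0.112]]
end [ 504.5 -122.3  171.5] -1.593
```

>>> arm_command:
  targets:
    - [0, -15, 0, 0]
    - [0, -30, 0, 0]
    - [-1, -30, 0, 0]
    - [0, 0, 12, 0.112]
    - [-1, 0, 11, 0.112]
    - [-3, 0, 11, 0.113]
    - [-4, 0, 11, 0.112]
    - [-5, 0, 11, 0.112]
    - [-6, 0, 10, 0.112]
    - [-8, 0, 9, 0.113]
    - [-8, 0, 8, 0.112]
    - [-9, 0, 7, 0.112]
    - [-10, 0, 6, 0.112]
    - [-10, 0, 5, 0.112]
    - [-11, 0, 4, 0.113]
    - [-12, 0, 3, 0.112]
    - [-11, 0, 1, 0.112]
    - [0, 0, 0, 0]
    - [0, 0, 0, 0]

```text
t: 11.45
ee_pos: [504.4, -122.2, 171.5]
orientation: [-1.202, 1.223, -1.221]
ft_force: [0.3, 0.2, -3.6]
width: 79.2
```

Run:
```python
from h import *
np.set_printoptions(precision=2,suppress=True)
o=get_obs();print(o["ee_pos"],psi_of(o),o["t"],o["ft_force"],o["width"])
for n in ("side","top"):
    im=get_image(n);cv2.imwrite(f"pics/{n}4.png",im)
    for t in ("lid_tongue","keeper_slot","lid_handle"):
        print(n,t,[(x["at"],x["conf"]) for x in tip_of(n,t)[:1]])
a=cv2.imread("pics/side4.png")[190:370,180:420];b=cv2.imread("pics/top4.png")[200:350,220:420]
cv2.imwrite("pics/s4.png",np.vstack([cv2.resize(a,(400,300),interpolation=2),cv2.resize(b,(400,300),interpolation=2)]))
cv2.imwrite("pics/t4.png",cv2.resize(b,(800,600),interpolation=2))
p=np.array(o["ee_pos"]);piv=p-[0,0,7];y=psi_of(o)+np.pi/2;f=np.array([np.cos(y),np.sin(y),0]);l=np.array([-f[1],f[0],0])
for d in (8,12,16,20):
    t=np.radians(d)
    def L(x,yy,z): 
        dx,dz=x+10,z-46; return piv+l*yy+f*(dx*np.cos(t)-dz*np.sin(t))+np.array([0,0,1])*(dx*np.sin(t)+dz*np.cos(t))
    for n in("side","top"): print(d,n,proj(n,[L(-103,0,22),L(-103,-40,28),L(-103,40,28),L(-89,-69,28),L(87,-69,28),L(87,69,28)]).ravel())
c=np.array([505.5,-122,0])
bx=lambda x,y,z:c+np.array([x*np.cos(-.0225)-y*np.sin(-.0225),x*np.sin(-.0225)+y*np.cos(-.0225),z])
K=[bx(-112,-44,87),bx(-112,44,87),bx(-93,44,87),bx(-93,-44,87),bx(-90,-70,70),bx(90,-70,70),bx(90,70,70)]
for n in("side","top"): print(n,"keeper lip/rim model",proj(n,K).ravel())
```

```text
[ 504.37 -122.19  171.53] -1.5880415986204333 11.45 [ 0.3   0.17 -3.57] 79.16258746648131
side lid_tongue [([246.1, 259.3], 0.67)]
side keeper_slot [([236.0, 283.6], 0.73)]
side lid_handle [([281.1, 227.8], 0.76)]
top lid_tongue [([296.4, 297.0], 0.64)]
top keeper_slot [([294.3, 301.9], 0.84)]
top lid_handle []
8 side [242.89 259.35 249.11 268.3  235.68 246.55 261.26 273.93 342.67 238.5
 311.92 206.5 ]
8 top [294.42 298.15 311.62 299.2  276.87 298.18 324.39 293.57 326.68 217.02
 265.86 215.21]
12 side [244.52 261.38 250.57 270.46 237.11 248.67 262.57 275.74 342.77 235.63
 311.89 203.79]
12 top [294.62 296.78 311.71 297.99 277.17 296.98 324.41 292.49 326.71 216.67
 265.49 214.84]
16 side [246.32 263.26 252.22 272.46 238.72 250.65 264.04 277.4  342.65 232.81
 311.66 201.12]
16 top [294.82 295.25 311.82 296.62 277.47 295.61 324.44 291.27 326.72 216.52
 265.1  214.68]
20 side [248.29 264.96 254.05 274.29 240.49 252.47 265.66 278.92 342.31 230.04
 311.23 198.5 ]
20 top [295.02 293.57 311.92 295.09 277.76 294.09 324.47 289.92 326.73 216.59
 264.71 214.74]
side keeper lip/rim model [241.62 291.1  227.88 266.19 236.53 263.64 250.78 288.2  257.61 302.16
 338.86 275.31 309.75 240.78]
top keeper lip/rim model [313.16 306.94 276.48 305.67 276.81 297.71 313.44 298.98 324.3  297.64
 326.85 224.11 269.95 222.12]
```

View pics/t4.png

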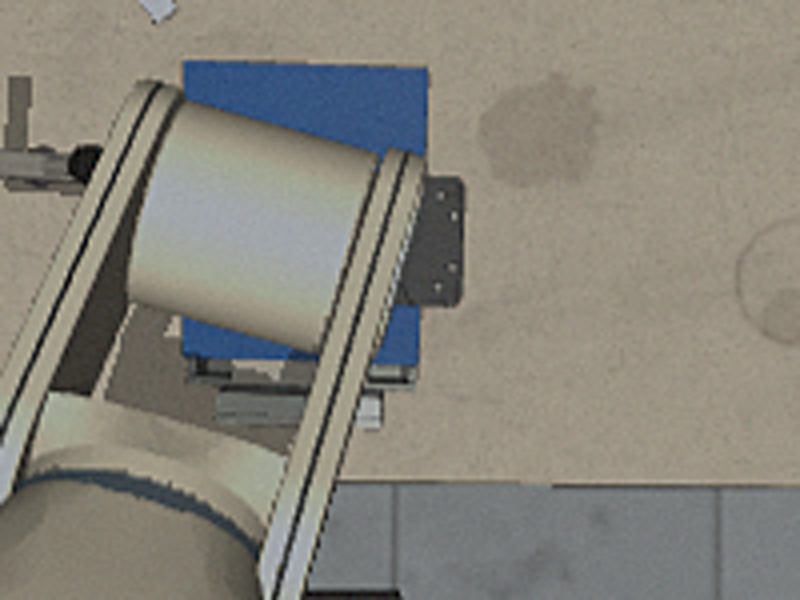

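The top view (crop at 4x, offset 220,200) shows the keeper lip spanning columns 217 to 383, the box corner at about (415,385), and the lid's plate from 183 to 428 at the far end. The box model fits, and the lid sits about 1 mm to -y. I'll correct that and descend in steps, watching the force.

>>> arm_command:
  targets:
    - [-1, 10, 0, 0.003]
    - [0, 12, 0, 0]
    - [0, 12, 0, 0]
    - [0, 5, 0, 0]
    - [0, 0, 0, 0]
    - [0, 0, 0, 0]

```text
t: 12.35
ee_pos: [504.6, -121.6, 132.3]
orientation: [-1.198, 1.228, -1.227]
ft_force: [0.2, 0.5, -3.5]
width: 79.3
```

>>> arm_command:
  targets:
    - [0, 2, 0, 0]
    - [0, 1, 0, 0]
    - [0, 0, 0, 0]
    - [0, 0, 0, 0]

```text
t: 12.68
ee_pos: [505.0, -121.6, 130.0]
orientation: [-1.197, 1.227, -1.228]
ft_force: [0.2, 0.1, -3.6]
width: 79.4
```

>>> arm_command:
  targets:
    - [0, 2, 0, 0]
    - [0, 1, 0, 0]
    - [0, 0, 0, 0]

```text
t: 12.93
ee_pos: [504.7, -121.6, 126.5]
orientation: [-1.197, 1.228, -1.228]
ft_force: [-0.0, 1.2, -3.8]
width: 80.0
```

Run:
```python
from h import *
np.set_printoptions(precision=2,suppress=True)
o=get_obs();print(o["ee_pos"],psi_of(o),o["t"],o["ft_force"],o["width"])
im=get_image("side");cv2.imwrite("pics/s5.png",cv2.resize(im[220:340,200:360],(800,600),interpolation=2))
for t in ("lid_tongue","keeper_slot","lid_handle"):
    print(t,[(x["at"],x["conf"]) for x in tip_of("side",t)[:1]])
p=np.array(o["ee_pos"]);piv=p-[0,0,7];y=psi_of(o)+np.pi/2;f=np.array([np.cos(y),np.sin(y),0]);l=np.array([-f[1],f[0],0])
for d in (12,14,16,18,20):
    t=np.radians(d)
    def L(x,yy,z): 
        dx,dz=x+10,z-46; return piv+l*yy+f*(dx*np.cos(t)-dz*np.sin(t))+np.array([0,0,1])*(dx*np.sin(t)+dz*np.cos(t))
    print(d,"tipz",L(-103,0,22)[2],((proj("side",[L(-103,-40,28),L(-103,-40,22),L(-89,-69,28),L(87,-69,28),L(87,69,28)])-[200,220])*5).ravel())
c=np.array([505.5,-122,0])
bx=lambda x,y,z:c+np.array([x*np.cos(-.0225)-y*np.sin(-.0225),x*np.sin(-.0225)+y*np.cos(-.0225),z])
K=[bx(-112,-44,87),bx(-93,-44,87),bx(-90,-70,70),bx(90,-70,70)]
print("keeper lip/rim model",((proj("side",K)-[200,220])*5).ravel())
```

```text
[ 504.67 -121.55  126.5 ] -1.5959851031785466 12.9333 [-0.05  1.23 -3.75] 80.00078115537465
lid_tongue [([249.1, 280.9], 0.94)]
keeper_slot [([426.2, 339.7], 0.67)]
lid_handle [([286.2, 248.9], 0.79)]
12 tipz 76.68524673911033 [262.41 338.93 266.73 349.17 320.37 366.58 711.3  169.99 563.11   5.23]
14 tipz 73.71074268138027 [266.3  343.69 271.06 353.64 323.84 370.53 711.13 163.28 562.67  -1.16]
16 tipz 70.79202160927271 [270.4  348.25 275.6  357.91 327.5  374.31 710.7  156.64 561.99  -7.48]
18 tipz 67.93263953481949 [274.72 352.62 280.35 361.97 331.34 377.92 710.01 150.07 561.06 -13.75]
20 tipz 65.1360801746243 [279.24 356.78 285.28 365.81 335.36 381.35 709.05 143.58 559.89 -19.94]
keeper lip/rim model [208.11 355.48 253.89 340.98 288.07 410.78 694.3  276.55]
```

View pics/s5.png

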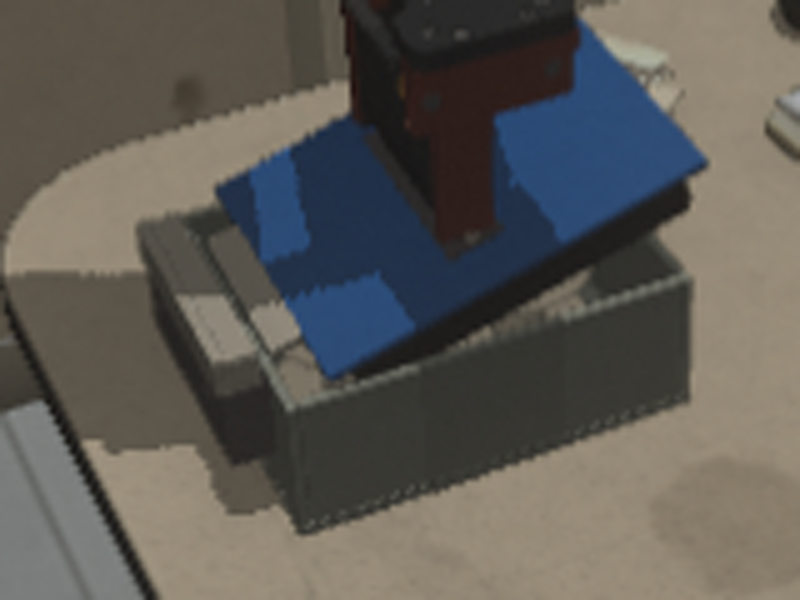

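The tongue has cleared the lip and sits just inside it, with its near corner around crop (278,352). The plate corner at (330,378) matches a 16° tilt. I'll raise about 1 mm and slide the tongue under the lip.

>>> arm_command:
  targets:
    - [0, -1, 0, 0]
    - [0, 0, -3, 0]
    - [0, 0, -3, 0]
    - [0, 0, -3, 0]
    - [0, 0, 0, 0]

```text
t: 13.55
ee_pos: [494.8, -121.2, 127.6]
orientation: [-1.198, 1.229, -1.227]
ft_force: [-0.3, -0.5, -3.3]
width: 79.8
```

>>> arm_command:
  targets:
    - [0, 0, -2, 0]
    - [0, 0, -2, 0]
    - [0, 0, -2, 0]
    - [0, 0, 0, 0]

```text
t: 13.88
ee_pos: [489.3, -121.1, 127.6]
orientation: [-1.197, 1.228, -1.227]
ft_force: [0.1, -0.1, -3.5]
width: 80.1
```

>>> arm_command:
  targets:
    - [0, 0, -2, 0]
    - [0, 0, -2, 0]
    - [0, 0, 0, 0]

```text
t: 14.13
ee_pos: [485.3, -121.0, 127.6]
orientation: [-1.198, 1.228, -1.227]
ft_force: [0.8, -0.2, -3.6]
width: 79.4
```

Run:
```python
from h import *
np.set_printoptions(precision=2,suppress=True)
o=get_obs();print(o["ee_pos"],psi_of(o),o["t"],o["ft_force"],o["width"])
im=get_image("side");cv2.imwrite("pics/s6.png",cv2.resize(im[220:340,200:360],(800,600),interpolation=2))
```

```text
[ 485.3  -121.02  127.6 ] -1.595982884521763 14.1333 [ 0.77 -0.21 -3.58] 79.43477252532483
```

View pics/s6.png

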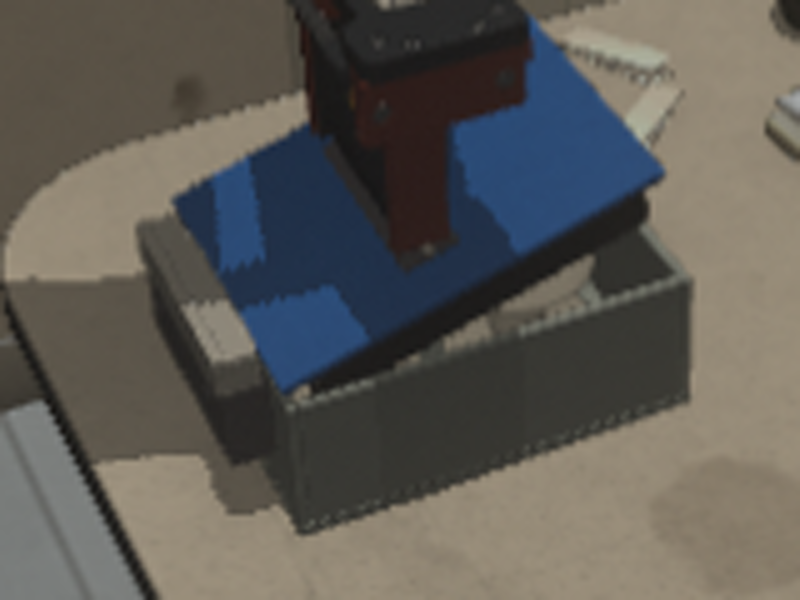

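The tongue is now under the lip and the skirt's -x end is inside the box. I'll lower along the arc about the tongue tip.

>>> arm_command:
  targets:
    - [0, 2, 0, 0]
    - [0, 3, 1, 0]
    - [0, 3, 2, 0]
    - [0, 3, 1, 0]
    - [0, 3, 1, 0]
    - [0, 0, 0, 0]

```text
t: 14.68
ee_pos: [491.0, -121.3, 113.1]
orientation: [-1.197, 1.228, -1.227]
ft_force: [1.0, 0.9, -1.3]
width: 79.3
```

>>> arm_command:
  targets:
    - [0, 3, 1, 0]
    - [0, 3, 1, 0]
    - [0, 3, 1, 0]
    - [0, 0, 0, 0]

```text
t: 15.02
ee_pos: [493.7, -121.3, 104.0]
orientation: [-1.198, 1.228, -1.227]
ft_force: [0.8, -1.0, -1.5]
width: 79.5
```

>>> arm_command:
  targets:
    - [0, 2, 1, 0]
    - [0, 1, 0, 0]
    - [0, 1, 0, 0]
    - [0, 0, 0, 0]

```text
t: 15.35
ee_pos: [494.7, -121.3, 101.0]
orientation: [-1.197, 1.228, -1.228]
ft_force: [-0.7, 0.8, 4.1]
width: 79.9
```

Run:
```python
from h import *
np.set_printoptions(precision=2,suppress=True)
o=get_obs();print(o["ee_pos"],psi_of(o),o["t"],o["ft_force"],o["width"],o["moment"])
im=get_image("side");cv2.imwrite("pics/s7.png",cv2.resize(im[220:340,200:360],(800,600),interpolation=2))
```

```text
[ 494.69 -121.26  101.02] -1.596022900672218 15.35 [-0.69  0.81  4.1 ] 79.90977827833576 [ 0.16  0.51 -0.02]
```

View pics/s7.png

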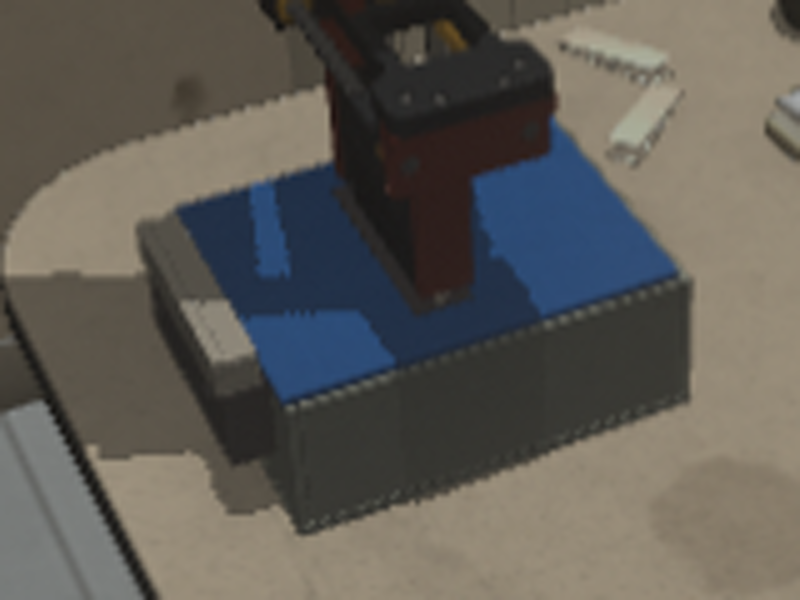

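The lid lies flat on the rim all round. The near plate edge runs along the rim from (288,402) to (688,275), and the tongue is under the lip. I'll press lightly, release and rise.

>>> arm_command:
  targets:
    - [0, 1, 0, 0]
    - [0, 0, 0, 0]
    - [0, 0, 0, 0]

```text
t: 15.65
ee_pos: [494.7, -121.3, 100.9]
orientation: [-1.197, 1.228, -1.228]
ft_force: [-3.4, 0.4, 15.5]
width: 79.5
```

>>> arm_command:
  targets:
    - [0, 0, 0, 0]
    - [0, 0, 0, 0]
    - [0, 0, 0, 0]
    - [0, 0, 0, 0]
    - [0, -3, 0, 0]
    - [0, -10, 0, 0]
    - [0, -20, 0, 0]
    - [0, -35, 0, 0]
    - [0, -40, 0, 0]
    - [0, -40, 0, 0]
    - [0, -40, 0, 0]
    - [0, 0, 0, 0]
  gripper: 100

```text
t: 16.65
ee_pos: [498.6, -122.3, 296.3]
orientation: [-1.19, 1.216, -1.236]
ft_force: [0.5, -0.4, 0.8]
width: 87.7
```

Run:
```python
from h import *
np.set_printoptions(precision=2,suppress=True)
o=get_obs();print(o["ee_pos"],psi_of(o),o["t"],o["ft_force"],o["width"])
c0=tuple(np.load("w0.npy",allow_pickle=True))
for z in(0,-400,-800): print(z,atz("wrist",(75,200),z,c0)[:2],atz("wrist",(122,38),z,c0)[:2])
for n in ("side","wrist","top"):
    c=cam(n);im=get_image(n);cv2.imwrite(f"pics/{n}8.png",im)
    for t in ("lever_grip","lid_handle","lid"):
        for x in tip_of(n,t)[:1]: print(n,t,x["at"],x["conf"],atz(n,x["at"],{"lid":48,"lid_handle":104,"lever_grip":204}[t],c))
    np.save(f"{n}8.npy",np.array(c,dtype=object),allow_pickle=True)
```

```text
[ 498.58 -122.34  296.33] -1.5960010384984995 16.65 [ 0.52 -0.41  0.81] 87.71251819363381
0 [334.14 284.71] [599.63 238.35]
-400 [196.29 563.01] [657.2  482.53]
-800 [ 58.44 841.31] [714.76 726.7 ]
side lever_grip [281.4, 170.2] 0.63 [583.8   57.61 204.  ]
side lid_handle [282.0, 261.7] 0.79 [ 492.43 -136.08  104.  ]
side lid [283.5, 280.4] 0.6 [ 495.45 -129.53   48.  ]
wrist lever_grip [57.1, 122.1] 0.9 [586.36  52.59 204.  ]
wrist lid_handle [323.0, 219.7] 0.61 [ 493.55 -122.09  104.  ]
wrist lid [320.1, 201.4] 0.61 [ 503.21 -119.12   48.  ]
top lever_grip [214.3, 221.1] 0.8 [584.99  51.13 204.  ]
```

The lid handle sits at world (493.5,-122), which puts the lid at about x = -2 mm in the box frame, so it is home. The lever grip is at about (585,52,205). Next I'll close the fingers, go behind the grip on its +y side and push it over.

Run:
```python
from h import *
plan([(592,92,292,-1.594),(592,92,207,-1.594)])
import math
w=[]
for f in (-.783,-.6,-.4,-.2,0,.2,.4,.6,.75,.9): w.append((592,-27-112*math.sin(f)+22,129+112*math.cos(f),-1.594))
plan(w,vmax=12,start=(592,92,207,-1.594))
```

```text
9 [[-36.0, -1.0, 15.0, -0.0], [-36.0, -1.0, 16.0, -0.001], [-36.0, -0.0, 15.0, 0.0], [-36.0, -1.0, 15.0, -0.0], [-36.0, -1.0, 16.0, -0.001], [-36.0, -1.0, 15.0, 0.0], [0.0, 28.0, 0.0, 0.0], [0.0, 29.0, 0.0, 0.0], [0.0, 28.0, 0.0, 0.0]]
end [591.8  92.4 207.1] -1.594
20 [[9.0, -1.0, 0.0, -0.0], [9.0, -0.0, 0.0, -0.0], [8.0, -7.0, 0.0, -0.0], [8.0, -6.0, 1.0, -0.0], [10.0, -6.0, 0.0, -0.0], [9.0, -5.0, 0.0, -0.0], [11.0, -3.0, 0.0, -0.0], [11.0, -4.0, 1.0, -0.0], [11.0, -1.0, 0.0, -0.0], [11.0, -1.0, 0.0, -0.0], [11.0, 1.0, 0.0, -0.0], [11.0, 1.0, 1.0, -0.0], [11.0, 3.0, 0.0, -0.0], [11.0, 4.0, 0.0, -0.0], [10.0, 5.0, 0.0, -0.0], [9.0, 6.0, 1.0, -0.0], [7.0, 5.0, 0.0, -0.0], [6.0, 5.0, 0.0, -0.0], [6.0, 6.0, 0.0, -0.0], [6.0, 6.0, 0.0, -0.0]]
end [591.7 -93.  199. ] -1.594
```

>>> arm_command:
  targets:
    - [-36, -1, 15, 0]
    - [-36, -1, 16, 0]
    - [-36, 0, 15, 0]
    - [-36, -1, 15, 0]
    - [-36, -1, 16, 0]
    - [-36, -1, 15, 0]
    - [0, 0, 0, 0]
    - [0, 0, 0, 0]
  gripper: 0

```text
t: 17.92
ee_pos: [592.5, 94.0, 292.0]
orientation: [-1.2, 1.226, -1.225]
ft_force: [-0.4, -0.2, 0.3]
width: 38.0
```

>>> arm_command:
  targets:
    - [0, 28, 0, 0]
    - [0, 29, 0, 0]
    - [0, 28, 0, 0]
    - [0, 0, 0, 0]
    - [0, 0, 0, 0]

```text
t: 18.33
ee_pos: [590.9, 91.0, 206.6]
orientation: [-1.2, 1.231, -1.227]
ft_force: [-0.0, 0.7, 0.6]
width: 4.9
```

>>> arm_command:
  targets:
    - [8, 0, 0, 0]
    - [8, -1, 0, 0]
    - [4, -2, 0, 0]
    - [4, -3, 0, 0]
    - [4, -3, 0, 0]
    - [4, -3, 0, 0]
    - [0, 0, 0, 0]

```text
t: 18.92
ee_pos: [592.4, 61.9, 222.3]
orientation: [-1.191, 1.228, -1.227]
ft_force: [-0.2, 11.6, 5.3]
width: 0.4
```

>>> arm_command:
  targets:
    - [8, -3, 0, 0]
    - [8, -4, 0, 0]
    - [8, -4, 0, 0]
    - [10, -3, 0, 0]
    - [11, -2, 0, 0]
    - [11, -2, 0, 0]
    - [11, -1, 0, 0]
    - [11, 0, 0, 0]
    - [11, 1, 0, 0]
    - [0, 0, 0, 0]

```text
t: 19.75
ee_pos: [590.8, -29.6, 240.5]
orientation: [-1.192, 1.225, -1.231]
ft_force: [1.3, 0.4, 0.9]
width: 0.2
```

>>> arm_command:
  targets:
    - [10, 1, 0, 0]
    - [10, 3, 0, 0]
    - [10, 4, 0, 0]
    - [9, 5, 0, 0]

```text
t: 20.08
ee_pos: [589.6, -67.5, 227.2]
orientation: [-1.192, 1.225, -1.229]
ft_force: [1.5, 7.8, 4.9]
width: 0.5
```

>>> arm_command:
  targets:
    - [7, 5, 0, 0]
    - [7, 6, 0, 0]
    - [6, 6, 0, 0]
    - [5, 6, 0, 0]
    - [0, 0, 0, 0]

```text
t: 20.5
ee_pos: [588.1, -93.1, 202.5]
orientation: [-1.195, 1.227, -1.229]
ft_force: [1.3, 2.4, -1.1]
width: 0.8
```

Run:
```python
from h import *
np.set_printoptions(precision=2,suppress=True)
o=get_obs();print(o["ee_pos"],psi_of(o),o["t"],o["ft_force"],o["width"])
r=[]
for n in ("side","wrist","top"):
    c=cam(n);im=get_image(n);cv2.imwrite(f"pics/{n}9.png",im)
    for x in tip_of(n,"lever_grip")[:1]: print(n,x["at"],x["conf"]); r.append(ray(n,x["at"],c))
if len(r)>1: print(tri(r))
a=cv2.imread("pics/side9.png")
```

```text
[588.11 -93.11 202.51] -1.5970013055590142 20.5 [ 1.28  2.39 -1.14] 0.7596878961445998
side [313.9, 203.3] 0.89
```

```bash
cat >> h.py <<'E'
def grip_from_side(px,hy=-27.,hz=127.):
    p,v=ray("side",px); 
    t=np.linspace(500,1300,8001);X=p+t[:,None]*v; d=np.hypot(X[:,1]-hy,X[:,2]-hz)
    i=np.where(np.diff(np.sign(d-112)))[0]
    return [(X[k].round(1),round(float(np.arctan2(-(X[k,1]-hy),X[k,2]-hz)),3)) for k in i], X[np.argmin(abs(X[:,0]-583.5))].round(1)
E
python3 - <<'E'
from h import *
print(grip_from_side((313.9,203.3)))
E
```

```text
([(array([ 581.7, -109.2,  203.1]), 0.824), (array([674.6,  74.8,  80.4]), -2.0)], array([ 583.5, -105.7,  200.8]))
```

>>> arm_command:
  targets:
    - [-6, 0, 0, 0]
    - [0, -20, 0, 0]
    - [0, -24, 0, 0]
    - [15, 0, 0, 0]
    - [16, 0, 0, 0]
    - [0, 0, 0, 0]

```text
t: 21.3
ee_pos: [586.9, -119.7, 245.9]
orientation: [-1.197, 1.227, -1.23]
ft_force: [-0.3, -0.0, -0.6]
width: 0.5
```

>>> arm_command:
  targets:
    - [0, 8, 0, 0]
    - [1, 8, 0, 0]
    - [2, 7, 0, 0]
    - [2, 7, 0, 0]
    - [2, 7, 0, 0]

```text
t: 21.72
ee_pos: [586.9, -129.9, 211.1]
orientation: [-1.206, 1.22, -1.234]
ft_force: [-14.9, -32.5, 31.8]
width: 0.2
```

The push came down on the wrong side of the bar and wedged. I'll back up and come down nearer its +y side.

>>> arm_command:
  targets:
    - [0, -10, 0, 0]
    - [0, -10, 0, 0]
    - [-12, 0, 0, 0]
    - [-10, 0, 0, 0]
    - [0, 0, 0, 0]

```text
t: 22.13
ee_pos: [586.9, -99.9, 227.8]
orientation: [-1.198, 1.228, -1.225]
ft_force: [-0.4, 0.5, -0.7]
width: 0.5
```

Run:
```python
from h import *
np.set_printoptions(precision=2,suppress=True)
o=get_obs();print(o["ee_pos"],psi_of(o),o["t"],o["ft_force"],o["width"])
im=get_image("side");cv2.imwrite("pics/side10.png",im)
for x in tip_of("side","lever_grip")[:1]: print(x["at"],x["conf"],grip_from_side(x["at"]))
cv2.imwrite("pics/s10.png",cv2.resize(im[150:330,190:430],(800,600),interpolation=2))
```

```text
[586.85 -99.91 227.82] -1.5940332331047307 22.1333 [-0.35  0.52 -0.68] 0.49982858719320367
[318.3, 208.1] 0.76 ([(array([ 587.7, -116.8,  194. ]), 0.93), (array([683.3,  67.7,  67.4]), -2.133)], array([ 583.5, -125. ,  199.6]))
```

>>> arm_command:
  targets:
    - [9, 0, 0, 0]
    - [1, 4, 0, 0]
    - [2, 4, 0, 0]
    - [2, 4, 0, 0]

```text
t: 22.57
ee_pos: [586.7, -117.2, 216.0]
orientation: [-1.197, 1.229, -1.228]
ft_force: [0.2, -0.1, 0.3]
width: 0.5
```

>>> arm_command:
  targets:
    - [3, 4, 0, 0]
    - [2, 4, 0, 0]
    - [2, 4, 0, 0]

```text
t: 22.82
ee_pos: [586.7, -124.3, 205.1]
orientation: [-1.197, 1.228, -1.228]
ft_force: [-4.6, -1.2, 10.1]
width: 0.5
```

>>> arm_command:
  targets:
    - [2, 4, 0, 0]
    - [1, 4, 0, 0]
    - [1, 4, 0, 0]
    - [1, 4, 0, 0]

```text
t: 23.15
ee_pos: [587.1, -131.0, 190.0]
orientation: [-1.199, 1.225, -1.231]
ft_force: [-4.1, -7.6, 13.1]
width: 0.7
```

>>> arm_command:
  targets:
    - [1, 3, 0, 0]
    - [0, 3, 0, 0]
    - [1, 3, 0, 0]

```text
t: 23.4
ee_pos: [587.5, -132.7, 181.0]
orientation: [-1.197, 1.224, -1.231]
ft_force: [-2.0, -4.8, 9.9]
width: 0.7
```

>>> arm_command:
  targets:
    - [0, 2, 0, 0]
    - [1, 2, 0, 0]
    - [0, 2, 0, 0]

```text
t: 23.65
ee_pos: [587.6, -133.3, 174.9]
orientation: [-1.197, 1.225, -1.231]
ft_force: [-1.4, -6.0, 10.6]
width: 0.5
```

>>> arm_command:
  targets:
    - [0, 2, 0, 0]
    - [0, 2, 0, 0]
    - [0, 2, 0, 0]

```text
t: 23.9
ee_pos: [587.8, -133.8, 169.0]
orientation: [-1.197, 1.224, -1.232]
ft_force: [-2.0, -7.3, 9.8]
width: 0.5
```

>>> arm_command:
  targets:
    - [0, 1, 0, 0]
    - [0, 1, 0, 0]
    - [0, 1, 0, 0]

```text
t: 24.15
ee_pos: [587.8, -134.1, 166.1]
orientation: [-1.197, 1.223, -1.232]
ft_force: [-1.4, -7.7, 9.3]
width: 0.5
```

>>> arm_command:
  targets:
    - [1, 1, 0, 0]
    - [0, 1, 0, 0]
    - [0, 1, 0, 0]
    - [0, 1, 0, 0]

```text
t: 24.48
ee_pos: [587.8, -134.8, 162.1]
orientation: [-1.197, 1.224, -1.232]
ft_force: [-1.6, -7.9, 11.0]
width: 0.7
```

>>> arm_command:
  targets:
    - [0, 1, 0, 0]
    - [0, 1, 0, 0]
    - [0, 1, 0, 0]
    - [0, 1, 0, 0]

```text
t: 24.82
ee_pos: [587.9, -135.3, 158.4]
orientation: [-1.198, 1.223, -1.232]
ft_force: [-2.6, -9.7, 12.6]
width: 0.5
```

>>> arm_command:
  targets:
    - [0, 1, 0, 0]
    - [0, 1, 0, 0]
    - [0, 1, 0, 0]

```text
t: 25.07
ee_pos: [587.9, -135.4, 155.6]
orientation: [-1.197, 1.223, -1.232]
ft_force: [-3.0, -7.8, 14.0]
width: 0.5
```

The force has been rising at about 0.5 N/mm since z ≈ 166, so the foot is on the lid and presses with about 8 N. I'll go 2 mm further.

>>> arm_command:
  targets:
    - [0, 1, 0, 0]
    - [0, 1, 0, 0]

```text
t: 25.23
ee_pos: [588.0, -135.4, 153.7]
orientation: [-1.198, 1.223, -1.232]
ft_force: [-2.3, -9.0, 14.8]
width: 0.4
```

Run:
```python
from h import *
np.set_printoptions(precision=2,suppress=True)
o=get_obs();print(o["ee_pos"],o["t"],o["ft_force"])
im=get_image("side");cv2.imwrite("pics/side11.png",im)
for x in tip_of("side","lever_grip")[:1]: print(x["at"],x["conf"],grip_from_side(x["at"]))
o=get_obs();print(o["ft_force"])
cv2.imwrite("pics/s11.png",cv2.resize(im[190:340,200:400],(800,600),interpolation=2))
```

```text
[ 587.97 -135.42  153.72] 25.2333 [-2.26 -9.   14.8 ]
[320.8, 237.2] 0.85 ([(array([ 581.4, -138.6,  136.9]), 1.482), (array([658.8,   8.8,  20.9]), -2.816)], array([ 583.5, -134.6,  133.8]))
[-2.64 -8.93 12.49]
```

View pics/s11.png

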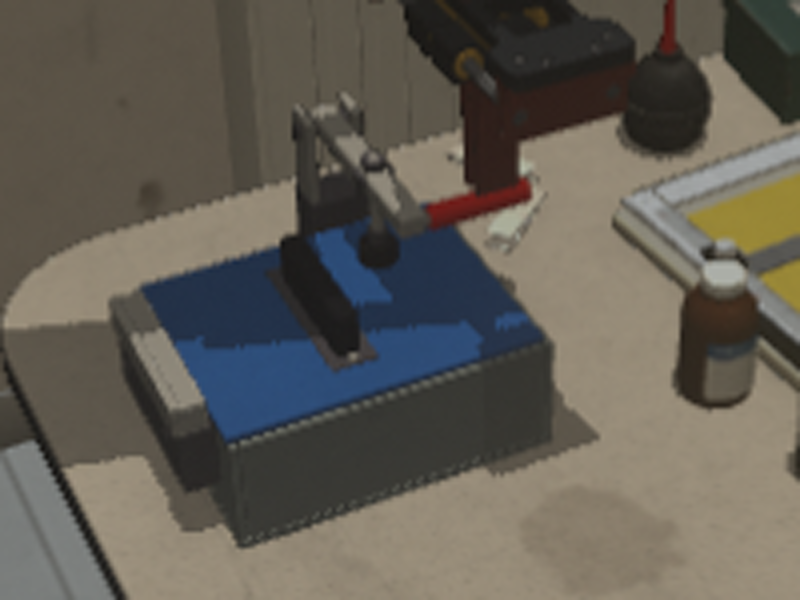

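This is my 12th and last picture. It shows the lever nearly level with its foot on the lid at about (378,250), the lid flat, and the tip on the red grip. The grip force is 14.8 N and travel since contact about 12 mm, so both put the foot at around 10 N. I'll let go upward.

>>> arm_command:
  targets:
    - [0, -3, 0, 0]
    - [0, -10, 0, 0]
    - [0, -25, 0, 0]
    - [0, -35, 0, 0]
    - [0, -35, 0, 0]
    - [0, 0, 0, 0]
    - [0, 0, 0, 0]

```text
t: 25.92
ee_pos: [587.7, -132.8, 262.1]
orientation: [-1.195, 1.224, -1.23]
ft_force: [-0.0, 0.6, -0.9]
width: 0.5
```

Run:
```python
from h import *
np.set_printoptions(precision=2,suppress=True)
o=get_obs();print(o["ee_pos"],o["t"],o["ft_force"],o["qvel"])
b=cv2.imread("pics/side11.png").astype(int)
im=get_image("side");cv2.imwrite("pics/side12.png",im)
for t in("lever_grip","lid_handle","lid"):
  for x in tip_of("side",t)[:1]: print(t,x["at"],x["conf"],grip_from_side(x["at"]) if t[1]=="e" else "")
# lever/foot/lid region shift between before & after release
p=lambda i:cv2.cvtColor(np.uint8(i),6).astype(np.float32)[220:260,270:310]
print("shift",cv2.phaseCorrelate(p(b),p(im)))
```

```text
[ 587.65 -132.8   262.11] 25.9167 [-0.02  0.6  -0.88] [ 0.    0.04  0.05 -0.   -0.01  0.  ]
lever_grip [320.8, 240.5] 0.78 ([(array([ 581.1, -139. ,  128.9]), 1.554), (array([653.9,  -0.4,  18.2]), -2.902)], array([ 583.5, -134.4,  125.3]))
lid_handle [279.7, 259.5] 0.69 
lid [322.6, 237.7] 0.65 
shift ((-0.08635508261233582, -0.023589036000899455), 0.9167757242918014)
```

The lever stayed where I left it, with an image shift under 0.1 px, and the robot is clear at z = 262 mm. I'm handing in.

```bash
python3 -c "
from workcell import *
print(close_job())"
```

```text
the job is handed in; nothing more can be done
None
```

The film box is closed and clamped, and I handed the job in at about 26 s with no verdict reported. The tool can only point down, so I gripped the lid by the two ends of its rib. I then tilted it about 16° by pressing its +x end on the box's side rim, slid the tongue under the lip, lowered the lid home and released it. I swung the lever over with closed fingers until the foot pressed, and let go there.

**Lid:** the side picture shows it flat on the rim with the tongue under the lip. The wrist view put it at about x = -2 mm in the box frame.

**Foot force:** the grip force rose from about 9 N to 14.8 N over about 12 mm of travel after contact. By force that is about 9 to 10 N at the foot, by travel about 10.7 N. The foot force itself is not measured.

**After letting go:** the lever and lid had shifted by less than 0.1 pixel, and the robot was clear of everything.

**What went wrong or disagreed:**
- The first push down on the grip came on the wrong side of the bar and wedged, with about 48 N at the wrist. I backed off and repeated it.
- The detectors put the lever at 1.48 rad before and 1.55 rad after release, which is noise against the image shift. The last "lid" detection from the side camera was plainly wrong, so I ignored it.
- I did not check the loupe, bottle and film can again at the end. No move went near them.

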